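Slide the pad jar along the fence into its bay

ROBOT

A 6-joint arm with a two-finger parallel gripper is mounted at the origin on the work surface. World frame = base frame: x ahead of the robot, y to its left, z up, the work surface at z = 0. Lengths are in m, angles in rad, forces in N, time in s.
With the tool pointing down it reaches from about 0.25 to 0.725 m from the base axis. Payload 4 kg.
Tool frame: the origin (TCP) lies between the finger pads; the fingertips stand 8 mm ahead of it and the grasp point (between the pads) lies 11 mm behind it; z points along the fingers, y is the line along which they close (so a half turn about z gives the same grasp; the last joint's range is limited). The gripper opens to 85 mm and grips with 20 to 120 N. Pads are 22 mm wide; open, the fingers measure 114 mm over their backs; the gripper's body (76 mm by 85 mm) begins 54 mm behind the grasp point. The pads swing forward as they close: fully open they stand 13 mm farther back than shut.
Start: joints at [1.181, 0.241, 0.005, 1.335, 0, 1.571], TCP at [0.19, 0.462, 0.239] pointing down, gripper open.
Joint ranges: [-2.72, 2.72], [-1.05, 1.87], [-1.09, 1.28], [-1.99, 2.15], [-1.42, 1.44], [-3.14, 3.14]. Speed limits (rad/s): [2.79, 2.79, 3.14, 3.14, 3.14, 3.14].

INTERFACE

Orientations are given as a unit quaternion [x, y, z, w].
In Python, from workcell import status, viewer, bot gives the robot as it stands.
- The arm moves only by the tool servo_tool, never from a script. Its argument "commands" is a list of rows, each a list of 5 numbers: the finger opening in mm, from 0 to 85.4, then the shift along the tool's x, y, z in mm, then the turn about the tool's z in rad. A call has 1 to 20 rows; each row shifts and turns the commanded pose from where the row before left it, along the tool's axes as they then stand; what a row does not reach is not made up. A row lasts 1/8 s, in which the tool goes at most 62.5 mm and 10.7 degrees, less where a joint would pass 70% of its speed; a pose out of reach is approached as far as the arm can. A call is refused whole if a number of a shift passes 62.5 or a number of a turn 0.188, either way. A call with a gripper value outside its range is refused whole. The fingers move at their own pace and stop on an object; the grip force is fixed at half the most. Time passes only in rows, so rows that do not move let the fingers close. It gives the time, the measured TCP pose, the force, the opening and the grip force at its end, in the units of the state.
- status.get_obs(): the state, without advancing time (a new reading comes with each control period).
- viewer.camera(name): name is "side" or "top" or "wrist"; returns (picture, depth): 384x512x3 uint8, red, green, blue; 384x512 float32, m along the optical axis (not along the pixel's ray), 0 where there is no reading.
- viewer.get_calibration(name): a dict with "camera_matrix" (3x3 intrinsics, pixels), "R" (3x3) and "t" (3): a world point X has camera coordinates R X + t; the wrist camera has in their place "T_tool_cam" (4x4, takes a point from camera to tool coordinates, whose origin is the TCP and whose axes are the flange's). Camera axes: x right, y down, z forward; pixel columns grow to the right and rows downward; lengths in m; the calibration is good to about 2 mm. A picture is of the moment at which its call begins: read the wrist's pose just before it. get_calibration takes no time and is no camera call.
- bot.job_done(): hands the job in; it is judged then, once.
Trained networks look in the newest picture that a camera, given by its name, has taken for a name from the list of things; names that differ only in an ending like _2 or _b are one class to them, and where a whole thing is asked for, a point or a joint stands for the part that bears it (a point fixed in the world has none). Each returns a list of dicts, best first, with "p" (0 to 1); they miss things now and then, are a little off and sometimes report something else, mostly with a low value. They report only what shows in the picture. A call takes as long as a camera call. They do not tell look-alikes from the thing itself.
- viewer.masks_of(camera, label): "mask" (384x512 bool, what is visible of it) and "pixel" ([row, column] in pixels, amid what is visible of it).
- viewer.spot_point(camera, label): "pixel" ([row, column] in pixels: a listed point, or the origin of a listed thing).
The state is a dict: "clock": time; "joint_pos": joint angles; "joint_vel": joint speeds; "tau": joint torques, N m; "eef_pos": TCP position; "tool_rot": TCP orientation; "ft_force": force on the tool from outside, world axes, zero at the start; "ft_torque": the same for the moment, N m; "grip_width": finger opening in m; "grasp_force": force on a finger pad.
Only numpy, scipy, OpenCV 4.12 (cv2) and the standard library are available. Lean on these libraries where they do the work, as an engineer would, in place of code of your own. Each camera call takes 0.05 s, during which the arm holds its last target. There are 200 camera calls.

TASK

Put the wide jar of key pads away in its bay under the clear shelf: while it is still out in the open, bring it up against the wooden fence, then slide it, upright on the bench and staying against the fence all the way, until it meets the rubber buffer. Press it home there for a moment so that the sprung buffer gives a few millimetres, gently, without ramming it, then let go and leave the jar standing against fence and buffer. Do not lift or tip the jar, and leave the other things on the bench as they are.

Things in the scene. Friction and masses are not known exactly. Their poses are not given: they have to be found in the camera images.
- bay: fixed storage bay: wooden fence plus clear shelf. Origin: on the bench, on the fence's inner face, below the shelf's front edge. x runs along the fence into the bay, away from the robot (turned up to 0.2 rad either way); y points into the fence, so the jar lies at negative y; z up. Fence: x -200 to 160 mm, y 0 to 18 mm, 50 mm high in the open (x below 0), 118 mm high beyond.
- shelf_edge (a point): middle of the lower front edge of the flat clear shelf (at x 0, y -107, z 118 mm in the bay's frame; axes as the bay's). The shelf covers x 0 to 160, y -232 to 18 mm, z 118 to 124 mm; thin cases lie on it. Two 12 mm posts carry its outer edge: y -222, x 12 and 148 mm. The jar, home, sticks out 12 mm: an upright hand hits the shelf there; fingers leaning 30 to 40 degrees, tips forward, reach it.
- stop_block (a point): top centre of the wooden block, 30 mm along x, 60 mm along y and 58 mm high, that carries the buffer; it stands under the shelf at x 125, y -46 mm (its middle) in the bay's frame.
- buffer: rubber pad on the stop block, 34 x 34 mm, 12 mm thick. Origin: centre of the face that meets the jar, unpressed at x 80, y -46, z 35 mm in the bay's frame, axes as the bay's. It slides back along x on a damped spring, about 2 N per mm, for 12 mm (solid there), and returns when let go. Press it with more than 4 N (2 mm) for a third of a second, never more than 20 N (10 mm).
- jar: clear round straight-sided jar of key pads with an aluminium screw lid as wide as the jar, 92 mm in diameter and 80 mm high, about 0.4 to 0.75 kg: too wide to grasp. Origin: centre of its underside, z up. It starts standing loose on the bench in front of the shelf, 25 to 70 mm clear of the fence. Home: centre at x = 34, y = -46 mm in the bay's frame.
- barrel_a: standing black instrument barrel, 33 mm in diameter, 82 mm high, loose, under the clear shelf beside the jar's way, 20 mm or more clear of it; origin: centre of its underside. To be left alone.
- barrel_b: a second such barrel, nearer the front and the outer side. To be left alone.
- bell: standing dark wooden instrument bell, 72 mm wide at the foot, 95 mm high, loose; origin: centre of its underside. To be left alone.
- driver: screwdriver, 170 mm long, lying loose on the bench. To be left alone.
- pen: black pen, 13 mm thick, lying loose on the bench behind the fence. To be left alone.
- oil: small amber oil bottle, 38 mm in diameter, 75 mm high, standing loose behind the fence. To be left alone.
Things that resemble listed ones, but are neither listed nor needed, are in the scene too. What is shaped like the jar but blue, pink or red is not meant.

How it is judged:
By the outcome, as a careful person would: the job done as asked, in the order asked, and still so for the second after the job is handed in, with the robot touching nothing.
It also fails if it takes over 59 s, if anything falls off the work surface, if the arm or the gripper's body presses on something with over 40 N, if the wrist force passes 120 N, or if a joint passes its speed limit or range.

## Working session

There is one attempt and no reset: what is moved stays moved. The work goes in short steps, Python scripts to look and compute and a tool call to move; the robot and the scene stay as the last step left them, time stands still between calls to the robot, and variables do not carry over. Pictures are saved under pics/ and viewed, at most 10 in all, crops included, and the job is handed in when it is done.

Besides the shell and the picture viewer there is one more tool, called by a JSON object that holds its "fn" and its "kwargs", one argument or row to a line. servo_tool: Moves the arm, as the interface text tells. Its arguments: {"type":"object","properties":{"commands":{"type":"array"}},"required":["commands"]}

```bash
mkdir -p pics; ls; cat > h.py <<'E'
import numpy as np, cv2
from workcell import status, viewer, bot
from scipy.spatial.transform import Rotation as Rn
def cam(n):
    o=status.get_obs(); im,d=viewer.camera(n); c=viewer.get_calibration(n); K=np.array(c["camera_matrix"])
    if n=="wrist":
        T=np.array(c["T_tool_cam"]); Rt=Rn.from_quat(o["tool_rot"]).as_matrix()
        Rwc=Rt@T[:3,:3]; p=Rt@T[:3,3]+np.array(o["eef_pos"])
    else:
        R=np.array(c["R"]); Rwc=R.T; p=-R.T@np.array(c["t"])
    return im,d,K,Rwc,p
def ray(K,Rwc,px): return Rwc@np.linalg.inv(K)@np.array([px[1],px[0],1.])
def onz(K,Rwc,p,px,z):
    r=ray(K,Rwc,px); return p+r*(z-p[2])/r[2]
def cloud(d,K,Rwc,p):
    v,u=np.mgrid[:d.shape[0],:d.shape[1]]
    c=np.stack([(u-K[0,2])/K[0,0]*d,(v-K[1,2])/K[1,1]*d,d],-1)
    return c@Rwc.T+p
E
python3 - <<'E'
from h import *
print(status.get_obs())
ims=[]
for n in("top","side"):
    im,d,K,R,p=cam(n); np.savez(n,im=im,d=d,K=K,R=R,p=p)
    print(n,p.round(3),R[:,2].round(2))
    cv2.imwrite(f"pics/{n}.png",cv2.resize(im[...,::-1],(800,600)))
    P=cloud(d,K,R,p)
    for l in("jar","bay","shelf_edge","stop_block","buffer","barrel_a","bell","driver","pen","oil"):
        for r in viewer.spot_point(n,l)[:3]: 
            a,b=np.array(r["pixel"]).astype(int); print(n,l,round(r["p"],2),(a,b),P[a,b].round(3),d[a,b].round(3),"z0",onz(K,R,p,r["pixel"],0).round(3))
E
```

```text
pics
{'clock': 0.0, 'joint_pos': array([ 1.18102972e+00,  2.41416438e-01,  3.70759186e-03,  1.33518791e+00,
       -4.38621404e-05,  1.57082048e+00]), 'joint_vel': array([ 8.07151544e-04, -2.09876119e-03,  4.52734536e-04,  5.22707739e-04,
       -4.50015399e-04,  3.48888219e-05]), 'tau': array([-1.61138061e-03, -3.72318077e+01,  2.52407777e+01,  1.67583913e-02,
       -1.94296990e-04,  8.16082519e-06]), 'eef_pos': array([0.18976308, 0.46192146, 0.23840486]), 'tool_rot': array([ 1.93663764e-01,  9.81067400e-01, -1.03458559e-03, -1.81848215e-04]), 'ft_force': array([-0.40380615, -0.27032569, -0.82490081]), 'ft_torque': array([ 0.01409242,  0.02871594, -0.03866932]), 'grasp_force': 0.0, 'grip_width': 0.08502426405636528}
top [ 0.465 -0.05   1.083] [ 0.13 -0.01 -0.99]
top jar 0.8 (np.int64(290), np.int64(306)) [ 0.363 -0.197  0.083] 0.978 z0 [ 0.354 -0.21   0.   ]
top jar 0.78 (np.int64(230), np.int64(278)) [ 0.513 -0.124  0.084] 0.997 z0 [ 0.514 -0.133  0.   ]
top jar 0.74 (np.int64(282), np.int64(246)) [ 0.38  -0.045  0.08 ] 0.982 z0 [ 0.373 -0.044  0.   ]
top bay 0.72 (np.int64(186), 
[... 1534 characters left out ...]
]
side buffer 0.56 (np.int64(205), np.int64(217)) [0.535 0.078 0.007] 1.265 z0 [0.541 0.086 0.   ]
side barrel_a 0.71 (np.int64(229), np.int64(321)) [ 0.688 -0.222  0.014] 1.152 z0 [ 0.702 -0.214  0.   ]
side barrel_a 0.63 (np.int64(219), np.int64(318)) [ 0.686 -0.209  0.044] 1.142 z0 [ 0.732 -0.176  0.   ]
side bell 0.62 (np.int64(259), np.int64(351)) [ 0.64  -0.366  0.026] 1.027 z0 [ 0.665 -0.352  0.   ]
side driver 0.81 (np.int64(313), np.int64(256)) [ 0.342 -0.338  0.02 ] 0.887 z0 [ 0.353 -0.328  0.   ]
side pen 0.63 (np.int64(224), np.int64(171)) [0.373 0.086 0.005] 1.184 z0 [0.377 0.09  0.   ]
side oil 0.66 (np.int64(204), np.int64(219)) [0.541 0.074 0.01 ] 1.264 z0 [0.549 0.085 0.   ]
```

View pics/top.png

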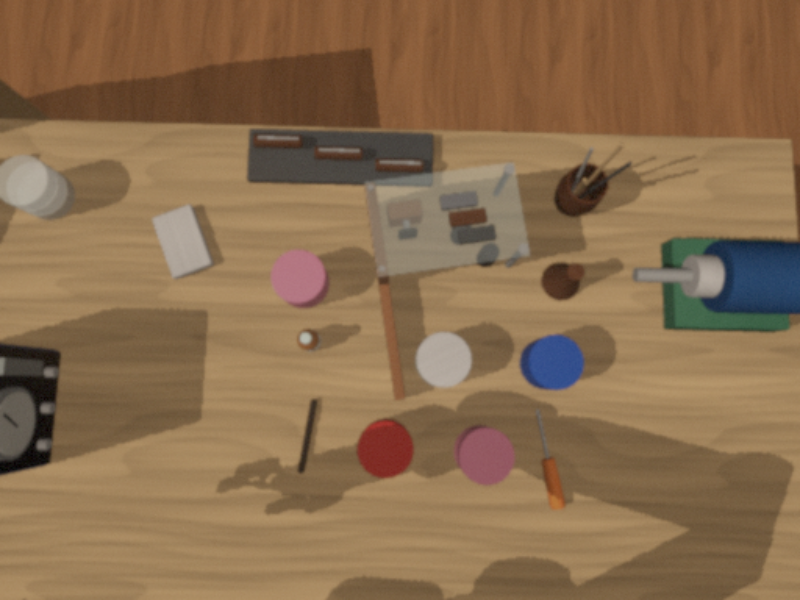

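View pics/side.png

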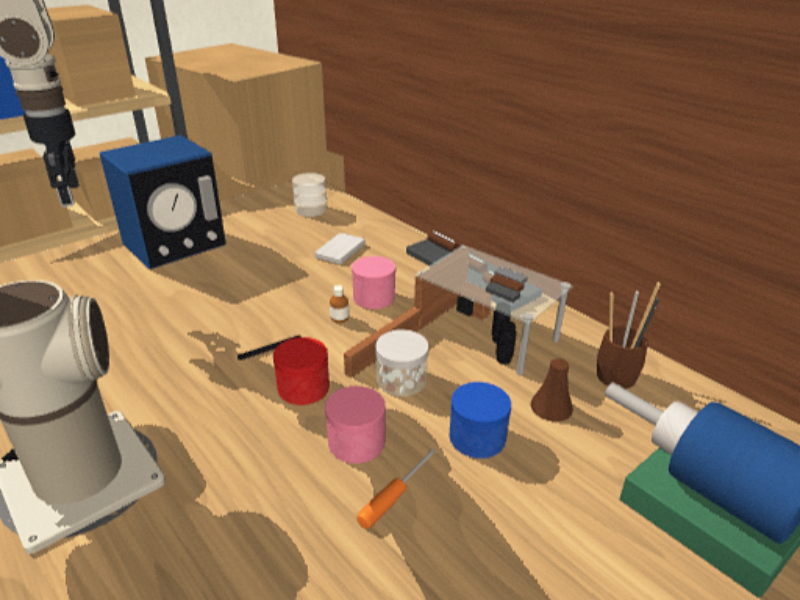

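The wanted jar is the white-lidded one at top view (443,360), between the blue jar (552,362) and the fence (383,275)-(400,398). The red (385,448) and pink (485,456) jars stand on the robot's side. Next I fit the fence and jar, and check the gripper's profile.

```bash
python3 - <<'E'
from h import *
z=np.load("top.npz"); im=z["im"];P=cloud(z["d"],z["K"],z["R"],z["p"])
x,y,h=P[...,0],P[...,1],P[...,2]
hsv=cv2.cvtColor(im,cv2.COLOR_RGB2HSV)
m=(h>.035)&(h<.065)&(x>.40)&(x<.68)&(y>-.085)&(y<0.02)&(P[...,2]!=0)
v,u=np.nonzero(m); print("fence rows",v.min(),v.max(),"cols",u.min(),u.max(),m.sum())
for r in range(v.min(),v.max()+1,8):
    q=m[r]; 
    if q.any(): print(r,x[r][q].mean().round(4),"y",y[r][q].min().round(4),y[r][q].max().round(4),"z",h[r][q].mean().round(4))
A=P[m][:,:2]; c=A.mean(0); w=np.linalg.svd(A-c)[2][0]; w*=np.sign(w[0]); print("c",c.round(4),"ang",np.arctan2(w[1],w[0]), "ext",((A-c)@w).min(),((A-c)@w).max())
for nm,(cx,cy) in dict(jar=(.513,-.124),red=(.38,-.045),pink=(.363,-.197),blue=(.513,-.305)).items():
    k=(h>.072)&(h<.1)&(np.hypot(x-cx,y-cy)<.062); a=P[k]
    (ex,ey),r=cv2.minEnclosingCircle(a[:,:2].astype(np.float32)); print(nm,k.sum(),a.mean(0).round(4),"enc",round(ex,4),round(ey,4),round(r,4))
k=(h>.112)&(h<.135)&(x>.6)&(x<.9)&(y<.1)&(y>-.35);print("shelf",k.sum(),P[k].min(0),P[k].max(0))
# gripper profile from side
z=np.load("side.npz");P=cloud(z["d"],z["K"],z["R"],z["p"]);o=status.get_obs()
Rt=Rn.from_quat(o["tool_rot"]).as_matrix();q=(P-o["eef_pos"])@Rt
k=(np.abs(q[...,0])<.12)&(np.abs(q[...,1])<.12)&(q[...,2]>-.3)&(q[...,2]<.03);q=q[k];print(len(q), Rt.round(2))
for a in np.arange(-.24,.02,.02):
    s=q[(q[:,2]>=a)&(q[:,2]<a+.02)]
    if len(s): print(a.round(2),len(s),"x",s[:,0].min().round(3),s[:,0].max().round(3),"y",s[:,1].min().round(3),s[:,1].max().round(3))
E
```

```text
fence rows 180 271 cols 238 258 521
180 0.6454 y -0.0435 -0.0382 z 0.061
188 0.6252 y -0.0466 -0.0305 z 0.0506
196 0.6034 y -0.0498 -0.0338 z 0.052
204 0.5821 y -0.053 -0.0369 z 0.0498
212 0.5606 y -0.0562 -0.0401 z 0.0498
220 0.5392 y -0.0593 -0.0459 z 0.05
228 0.5179 y -0.0651 -0.0491 z 0.0517
236 0.4969 y -0.0681 -0.0522 z 0.0519
244 0.4759 y -0.0712 -0.0554 z 0.05
252 0.455 y -0.0743 -0.0585 z 0.0496
268 0.4126 y -0.0489 -0.0382 z 0.0429
c [ 0.5437 -0.0514] ang 0.14736215771332775 ext -0.14004716030607722 0.10252079706710064
jar 984 [ 0.5144 -0.1385  0.0806] enc 0.5147 -0.1386 0.0459
red 1045 [ 0.3674 -0.045   0.0806] enc 0.3672 -0.0452 0.0461
pink 1055 [ 0.3601 -0.2087  0.0805] enc 0.3597 -0.2092 0.0462
blue 972 [ 0.5142 -0.3229  0.0805] enc 0.5149 -0.3246 0.0462
shelf 5404 [ 0.6425273  -0.27083981  0.11326747] [ 0.83858151 -0.00153739  0.13499191]
2790 [[-0.92  0.38  0.  ]
 [ 0.38  0.92  0.  ]
 [-0.    0.   -1.  ]]
-0.24 226 x -0.04 0.033 y -0.039 0.003
-0.22 240 x -0.037 0.035 y -0.041 0.01
-0.2 210 x -0.037 0.031 y -0.04 0.002
-0.18 219 x -0.039 0.035 y -0.041 0.011
-0.16 219 x -0.038 0.033 y -0.042 0.004
-0.14 211 x -0.038 0.036 y -0.043 0.008
-0.12 123 x -0.033 0.013 y -0.073 0.028
-0.1 155 x -0.021 0.019 y -0.073 0.068
-0.08 120 x -0.018 0.012 y -0.077 0.072
-0.06 76 x -0.014 0.012 y -0.079 0.069
-0.04 89 x -0.012 0.01 y -0.061 0.049
-0.02 70 x -0.012 0.01 y -0.061 0.05
-0.0 25 x -0.113 -0.094 y 0.11 0.12
```

{"fn": "servo_tool", "kwargs": {
  "commands": [
    [85, -38.5, -26.7, -6, 0],
    [85, -38.5, -26.7, -6, 0],
    [85, -38.5, -26.7, -6, 0],
    [85, -38.5, -26.7, -6, 0],
    [85, -38.5, -26.7, -6, 0],
    [85, -38.5, -26.7, -6, 0],
    [85, -38.5, -26.7, -6, 0],
    [85, -38.5, -26.7, -6, 0],
    [85, -38.5, -26.7, -6, 0],
    [85, -38.5, -26.7, -6, 0]
  ]
}}

```text
clock: 2.35
eef_pos: [0.4454, 0.0678, 0.2997]
tool_rot: [0.194, 0.981, 0.0, 0.0]
ft_force: [1.1, 0.0, -0.3]
grip_width: 0.085
grasp_force: 0.0
```

```bash
python3 - <<'E'
from h import *
o=status.get_obs(); print(o["clock"],o["joint_pos"].round(3),o["eef_pos"].round(3)); print(Rn.from_quat(o["tool_rot"]).as_matrix().round(3))
im,d,K,R,p=cam("side")
P=cloud(d,K,R,p); Rt=Rn.from_quat(o["tool_rot"]).as_matrix();q=(P-o["eef_pos"])@Rt
k=(np.abs(q[...,0])<.12)&(np.abs(q[...,1])<.12)&(q[...,2]>-.2)&(q[...,2]<.02);v,u=np.nonzero(k);q=q[k]
for a in np.arange(-.17,.02,.01):
    s=q[(q[:,2]>=a)&(q[:,2]<a+.01)]
    if len(s)>3: print(a.round(2),len(s),"x",np.percentile(s[:,0],[2,98]).round(3),"y",np.percentile(s[:,1],[2,98]).round(3))
c=im[max(0,v.min()-20):v.max()+20,max(0,u.min()-20):u.max()+20]
cv2.imwrite("pics/grip.png",cv2.resize(c[...,::-1],None,fx=4,fy=4)); print(c.shape)
E
```

```text
2.35 [0.151 0.122 0.016 1.463 0.    0.541] [0.445 0.068 0.3  ]
[[-0.925  0.38   0.001]
 [ 0.38   0.925  0.   ]
 [-0.     0.    -1.   ]]
-0.17 163 x [-0.035  0.036] y [-0.039  0.007]
-0.16 132 x [-0.035  0.036] y [-0.039 -0.008]
-0.15 128 x [-0.034  0.036] y [-0.039 -0.008]
-0.14 130 x [-0.033  0.036] y [-0.039 -0.007]
-0.13 117 x [-0.035  0.036] y [-0.039 -0.008]
-0.12 42 x [-0.025  0.016] y [-0.041 -0.015]
-0.11 100 x [-0.011  0.012] y [-0.07   0.004]
-0.1 96 x [-0.019  0.019] y [-0.072  0.023]
-0.09 75 x [-0.012  0.019] y [-0.073  0.057]
-0.08 58 x [-0.011  0.017] y [-0.075  0.028]
-0.07 49 x [-0.012  0.016] y [-0.075  0.035]
-0.06 56 x [-0.012  0.013] y [-0.076  0.044]
-0.05 18 x [-0.007  0.012] y [-0.066  0.045]
-0.04 39 x [-0.01   0.011] y [-0.059  0.046]
-0.03 52 x [-0.011  0.011] y [-0.058  0.048]
-0.02 45 x [-0.011  0.01 ] y [-0.058  0.043]
-0.01 21 x [-0.01   0.009] y [-0.052  0.045]
(123, 72, 3)
```

{"fn": "servo_tool", "kwargs": {
  "commands": [
    [85, 0, 0, -50, -0.18],
    [85, 0, 0, -50, -0.18],
    [85, 0, 0, -50, -0.18],
    [85, 40, 0, -40, 0],
    [85, 40, 0, -40, 0],
    [85, 40, 0, -40, 0]
  ]
}}

```text
clock: 3.15
eef_pos: [0.3254, 0.0513, 0.5618]
tool_rot: [-0.075, 0.997, 0.0, 0.006]
ft_force: [-46.0, -8.1, 0.7]
grip_width: 0.0849
grasp_force: 0.0
```

```bash
cat > st.py <<'E'
from h import *
o=status.get_obs(); Rt=Rn.from_quat(o["tool_rot"]).as_matrix()
print(o["clock"],o["joint_pos"].round(3),o["eef_pos"].round(4),"F",o["ft_force"].round(1),o["grip_width"]); print(Rt.round(3),"lean",np.degrees(np.arccos(-Rt[2,2])).round(1),"az",np.arctan2(Rt[1,2],Rt[0,2]).round(3),"y az",np.arctan2(Rt[1,1],Rt[0,1]).round(3))
E
python3 st.py
```

```text
3.15 [0.156 0.009 0.6   2.15  0.    0.006] [0.3254 0.0513 0.5618] F [-46.   -8.1   0.7] 0.08492679056577512
[[-0.989 -0.15   0.011]
 [-0.15   0.989  0.002]
 [-0.011  0.    -1.   ]] lean 0.7 az 0.159 y az 1.721
```

{"fn": "servo_tool", "kwargs": {
  "commands": [
    [85, 20, 0, -20, 0],
    [85, 20, 0, -20, 0],
    [85, 20, 0, -20, 0],
    [85, 20, 0, -20, 0]
  ]
}}

```text
clock: 3.65
eef_pos: [0.2508, 0.04, 0.5731]
tool_rot: [-0.075, 0.997, 0.003, 0.033]
ft_force: [-0.6, 0.2, -0.2]
grip_width: 0.0848
grasp_force: 0.0
```

```bash
python3 st.py
```

```text
3.65 [ 0.158 -0.164  0.481  2.149 -0.     0.008] [0.2508 0.04   0.5731] F [-0.6  0.2 -0.2] 0.0848311774490822
[[-0.987 -0.15   0.066]
 [-0.149  0.989  0.01 ]
 [-0.067  0.    -0.998]] lean 3.8 az 0.157 y az 1.721
```

{"fn": "servo_tool", "kwargs": {
  "commands": [
    [85, 0, 0, -40, 0],
    [85, 0, 0, -40, 0],
    [85, 0, 0, -40, 0],
    [85, 0, 0, -40, 0],
    [85, 0, 0, -40, 0],
    [85, 0, 0, -40, 0]
  ]
}}

```text
clock: 4.4
eef_pos: [0.2547, 0.0405, 0.6275]
tool_rot: [-0.074, 0.99, 0.01, 0.116]
ft_force: [-0.1, 0.2, -0.2]
grip_width: 0.085
grasp_force: 0.0
```

```bash
python3 st.py
```

```text
4.4 [ 0.158 -0.199  0.612  2.149 -0.     0.008] [0.2547 0.0405 0.6275] F [-0.1  0.2 -0.2] 0.08499648739512601
[[-0.962 -0.15   0.228]
 [-0.145  0.989  0.036]
 [-0.231  0.002 -0.973]] lean 13.4 az 0.157 y az 1.721
```

Pushing up against joint 4's limit leans the tool tips-forward (13° so far), so I continue.

{"fn": "servo_tool", "kwargs": {
  "commands": [
    [85, 0, 0, -50, 0],
    [85, 0, 0, -50, 0],
    [85, 0, 0, -50, 0],
    [85, 0, 0, -50, 0],
    [85, 0, 0, -50, 0],
    [85, 0, 0, -50, 0],
    [85, 0, 0, -50, 0],
    [85, 0, 0, -50, 0]
  ]
}}

```text
clock: 5.4
eef_pos: [0.1995, 0.0317, 0.7124]
tool_rot: [-0.073, 0.964, 0.021, 0.256]
ft_force: [0.8, 0.0, 0.1]
grip_width: 0.0851
grasp_force: 0.0
```

```bash
python3 st.py
```

```text
5.4 [ 0.158 -0.344  0.753  2.149 -0.     0.008] [0.1995 0.0317 0.7124] F [0.8 0.  0.1] 0.08513283805671912
[[-0.859 -0.151  0.49 ]
 [-0.129  0.989  0.078]
 [-0.496  0.004 -0.868]] lean 29.7 az 0.158 y az 1.722
```

{"fn": "servo_tool", "kwargs": {
  "commands": [
    [50, 4.8, -7.8, 17.7, 0],
    [50, 9.6, -15.6, 35.4, 0],
    [50, 9.6, -15.6, 35.4, 0],
    [50, 9.6, -15.6, 35.4, 0],
    [50, 9.6, -15.6, 35.4, 0],
    [50, 9.6, -15.6, 35.4, 0],
    [50, 9.6, -15.6, 35.4, 0],
    [50, 9.6, -15.6, 35.4, 0],
    [50, 9.6, -15.6, 35.4, 0],
    [50, 9.6, -15.6, 35.4, 0],
    [50, 9.6, -15.6, 35.4, 0],
    [50, 9.6, -15.6, 35.4, 0],
    [50, 9.6, -15.6, 35.4, 0],
    [50, 9.6, -15.6, 35.4, 0],
    [50, 4.8, -7.8, 17.7, 0],
    [50, 0, 0, 0, 0]
  ]
}}

```text
clock: 7.4
eef_pos: [0.3584, -0.1625, 0.2121]
tool_rot: [-0.072, 0.964, 0.022, 0.253]
ft_force: [-1.4, 0.9, 0.1]
grip_width: 0.0496
grasp_force: 0.0
```

```bash
cat >> h.py <<'E'
TH=.162; O=np.array([.6455,-.0443]); B=np.array([[np.cos(TH),np.sin(TH)],[-np.sin(TH),np.cos(TH)]])
bay=lambda p:B@(np.array(p)[:2]-O)
E
echo 'print("bay",bay(o["eef_pos"]).round(4))' >> st.py
python3 st.py; python3 - <<'E'
from h import *
im,d,K,R,p=cam("wrist"); P=cloud(d,K,R,p); np.savez("wrist",im=im,d=d,P=P)
cv2.imwrite("pics/w1.png",im[...,::-1])
x,y,h=P[...,0],P[...,1],P[...,2]
bx=(P[...,:2]-O)@B.T
k=(h>.04)&(h<.06)&(d>0)&(bx[...,0]>-.19)&(bx[...,0]<-.01)&(np.abs(bx[...,1]-.009)<.02)
for a in np.arange(-.19,0,.03):
    s=bx[k&(bx[...,0]>a)&(bx[...,0]<a+.03)]
    if len(s)>5: print("fence",a.round(2),len(s),np.percentile(s[:,1],[2,98]).round(4))
k=(h>.07)&(h<.09)&(np.hypot(bx[...,0]+.144,bx[...,1]+.072)<.06)&(d>0); a=bx[k]
if len(a)>5: c,r=cv2.minEnclosingCircle(a.astype(np.float32));print("jar",len(a),np.round(c,4),round(r,4),h[k].mean())
E
```

```text
7.4 [-0.713 -0.222 -0.656  0.79   0.387 -0.793] [ 0.3584 -0.1625  0.2121] F [-1.4  0.9  0.1] 0.04961277509798648
[[-0.861 -0.15   0.485]
 [-0.128  0.989  0.079]
 [-0.492  0.006 -0.871]] lean 29.4 az 0.162 y az 1.722
bay [-0.3024 -0.0703]
fence -0.19 328 [-0.0013  0.0159]
fence -0.16 280 [-0.0012  0.0158]
fence -0.13 239 [-0.0011  0.0163]
fence -0.1 112 [-0.001  0.016]
fence -0.07 10 [-0.0009 -0.0007]
fence -0.04 32 [-0.0009  0.0014]
jar 3651 [-0.1439 -0.0733] 0.0469 0.07912851872620685
```

View pics/w1.png

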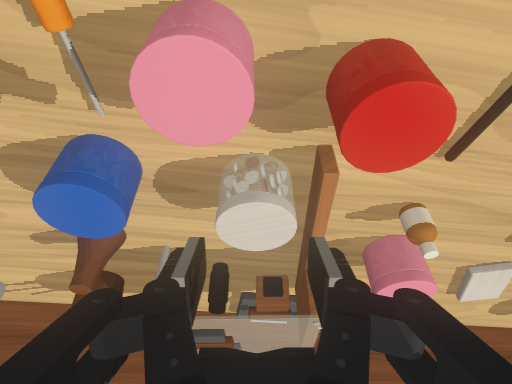

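The wrist view shows the white jar at (256,215) with the fence at (325,200) and clear space behind the jar. It agrees with the top fit to within 1.5 mm. I descend along the tool axis.

{"fn": "servo_tool", "kwargs": {
  "commands": [
    [50, 0, 0, 15, 0],
    [50, 0, 0, 30, 0],
    [50, 0, 0, 30, 0],
    [50, 0, 0, 30, 0],
    [50, 0, 0, 30, 0],
    [50, 0, 0, 20, 0],
    [50, 0, 0, 15, 0],
    [50, 0, 0, 12, 0],
    [50, 0, 0, 10, 0],
    [50, 0, 0, 8, 0],
    [50, 0, 0, 0, 0]
  ]
}}

```text
clock: 8.82
eef_pos: [0.4568, -0.1474, 0.0396]
tool_rot: [-0.073, 0.964, 0.021, 0.254]
ft_force: [-0.2, 0.6, 0.9]
grip_width: 0.0498
grasp_force: 0.0
```

```bash
cat > jar.py <<'E'
from h import *
im,d,K,R,p=cam("top"); P=cloud(d,K,R,p); bx=(P[...,:2]-O)@B.T; h=P[...,2]
def circ(c,r=.06):
    k=(h>.074)&(h<.088)&(np.hypot(bx[...,0]-c[0],bx[...,1]-c[1])<r)&(d>0); a=bx[k]
    if len(a)<5: return None
    q,r=cv2.minEnclosingCircle(a.astype(np.float32)); return np.round(q,4),round(r,4),a.mean(0).round(4),len(a)
import sys
print("jar",circ([float(v) for v in sys.argv[1:3]])); print("pink",circ((-.308,-.117)),"red",circ((-.275,.045)))
E
python3 st.py; python3 jar.py -.144 -.073
```

```text
8.825 [-0.499  0.222 -0.815  0.112  0.306 -0.583] [ 0.4568 -0.1474  0.0396] F [-0.2  0.6  0.9] 0.04982357081212072
[[-0.86  -0.151  0.487]
 [-0.129  0.989  0.078]
 [-0.494  0.004 -0.87 ]] lean 29.6 az 0.158 y az 1.722
bay [-0.2028 -0.0713]
jar (array([-0.1441, -0.0721]), 0.046, array([-0.1446, -0.0719]), 985)
pink (array([-0.3038, -0.1324]), 0.043, array([-0.302 , -0.1409]), 365) red (array([-0.2748,  0.0443]), 0.0461, array([-0.2746,  0.0441]), 1042)
```

{"fn": "servo_tool", "kwargs": {
  "commands": [
    [50, -1.4, 0, 2.5, 0],
    [50, -1.4, 0, 2.5, 0],
    [50, -1.4, 0, 2.5, 0],
    [50, -1.4, 0, 2.5, 0],
    [50, -1.7, 0.8, 1, 0],
    [50, -2.6, 1.8, 1.5, 0],
    [50, -2.6, 1.8, 1.5, 0],
    [50, -2.6, 1.8, 1.5, 0],
    [50, -2.6, 1.8, 1.5, 0],
    [50, -2.6, 1.8, 1.5, 0],
    [50, -2.6, 1.8, 1.5, 0],
    [50, -2.6, 1.8, 1.5, 0],
    [50, -2.6, 1.8, 1.5, 0]
  ]
}}

```text
clock: 10.5
eef_pos: [0.4899, -0.1269, 0.0336]
tool_rot: [-0.073, 0.964, 0.021, 0.254]
ft_force: [-3.0, -3.4, 0.7]
grip_width: 0.0501
grasp_force: 1.8
```

```bash
python3 st.py; python3 jar.py -.12 -.06
```

```text
10.5 [-0.409  0.266 -0.779  0.079  0.268 -0.498] [ 0.4899 -0.1269  0.0336] F [-3.  -3.4  0.7] 0.050059890630975684
[[-0.86  -0.151  0.487]
 [-0.129  0.989  0.078]
 [-0.494  0.004 -0.87 ]] lean 29.6 az 0.158 y az 1.722
bay [-0.1668 -0.0564]
jar (array([-0.1184, -0.0578]), 0.046, array([-0.119 , -0.0576]), 974)
pink (array([-0.301 , -0.1302]), 0.0427, array([-0.2929, -0.1382]), 328) red (array([-0.2744,  0.0441]), 0.0461, array([-0.2746,  0.0442]), 1048)
```

{"fn": "servo_tool", "kwargs": {
  "commands": [
    [50, -2.6, 1.8, 1.5, 0],
    [50, -2.6, 1.8, 1.5, 0],
    [50, -2.6, 1.8, 1.5, 0],
    [50, -2.6, 1.8, 1.5, 0],
    [50, -2.2, 1.6, 1.2, 0],
    [50, -1.7, 1.2, 1, 0],
    [50, -0.9, 1, 0.5, 0],
    [50, -0.9, 0.8, 0.5, 0]
  ]
}}

```text
clock: 11.55
eef_pos: [0.5064, -0.1126, 0.0336]
tool_rot: [-0.072, 0.964, 0.021, 0.254]
ft_force: [-3.2, -2.2, 2.0]
grip_width: 0.0502
grasp_force: 1.8
```

```bash
python3 st.py; python3 jar.py -.098 -.047
```

```text
11.55 [-0.358  0.28  -0.759  0.073  0.246 -0.45 ] [ 0.5064 -0.1126  0.0336] F [-3.2 -2.2  2. ] 0.05023743638454456
[[-0.86  -0.15   0.488]
 [-0.129  0.989  0.077]
 [-0.494  0.004 -0.87 ]] lean 29.6 az 0.157 y az 1.722
bay [-0.1483 -0.0449]
jar (array([-0.0996, -0.0465]), 0.0459, array([-0.1002, -0.0462]), 967)
pink (array([-0.3081, -0.118 ]), 0.0457, array([-0.3033, -0.1385]), 407) red (array([-0.2748,  0.0441]), 0.0461, array([-0.2746,  0.0441]), 1047)
```

{"fn": "servo_tool", "kwargs": {
  "commands": [
    [50, -0.9, 1, 0.5, 0],
    [50, -0.9, 1, 0.5, 0],
    [50, -0.9, 0.6, 0.5, 0],
    [50, -0.9, 0.4, 0.5, 0]
  ]
}}

```text
clock: 12.1
eef_pos: [0.5088, -0.1114, 0.0332]
tool_rot: [-0.071, 0.965, 0.018, 0.253]
ft_force: [-8.6, -9.7, 4.4]
grip_width: 0.0495
grasp_force: 6.6
```

```bash
python3 st.py; python3 jar.py -.098 -.047
```

```text
12.1 [-0.348  0.283 -0.755  0.073  0.235 -0.439] [ 0.5088 -0.1114  0.0332] F [-8.6 -9.7  4.4] 0.04949696211869605
[[-0.862 -0.146  0.486]
 [-0.127  0.989  0.071]
 [-0.491 -0.    -0.871]] lean 29.4 az 0.146 y az 1.717
bay [-0.1457 -0.0441]
jar (array([-0.0986, -0.0463]), 0.0461, array([-0.0987, -0.0459]), 964)
pink (array([-0.3081, -0.1189]), 0.046, array([-0.3063, -0.1376]), 445) red (array([-0.2748,  0.0442]), 0.046, array([-0.2745,  0.0442]), 1047)
```

{"fn": "servo_tool", "kwargs": {
  "commands": [
    [50, -0.9, -0.6, 0.5, 0],
    [50, -1.7, -0.4, 1, 0],
    [50, -2.6, 0, 1.48, 0],
    [50, -2.6, 0.02, 1.48, 0],
    [50, -2.6, 0.02, 1.48, 0],
    [50, -2.6, 0.02, 1.48, 0],
    [50, -2.6, 0.02, 1.48, 0],
    [50, -2.6, 0.02, 1.48, 0],
    [50, -2.6, 0.02, 1.48, 0],
    [50, -2.6, 0.02, 1.48, 0],
    [50, -2.6, 0.02, 1.48, 0],
    [50, -2.6, 0.02, 1.48, 0]
  ]
}}

```text
clock: 13.65
eef_pos: [0.5414, -0.1065, 0.0331]
tool_rot: [-0.071, 0.965, 0.019, 0.253]
ft_force: [-8.6, -6.4, 6.1]
grip_width: 0.05
grasp_force: 5.7
```

```bash
python3 st.py; python3 jar.py -.066 -.047
```

```text
13.65 [-0.312  0.325 -0.685  0.093  0.221 -0.406] [ 0.5414 -0.1065  0.0331] F [-8.6 -6.4  6.1] 0.05004868802975207
[[-0.862 -0.147  0.486]
 [-0.128  0.989  0.073]
 [-0.491  0.001 -0.871]] lean 29.4 az 0.15 y az 1.719
bay [-0.1128 -0.0446]
jar (array([-0.0652, -0.0459]), 0.0461, array([-0.0658, -0.0457]), 957)
pink (array([-0.3102, -0.1283]), 0.0431, array([-0.3095, -0.1396]), 409) red (array([-0.275 ,  0.0442]), 0.0461, array([-0.2741,  0.0451]), 1022)
```

{"fn": "servo_tool", "kwargs": {
  "commands": [
    [50, -2.6, 0, 1.48, 0],
    [50, -2.6, 0.02, 1.48, 0],
    [50, -2.6, 0, 1.48, 0],
    [50, -2.6, 0.02, 1.48, 0],
    [50, -2.6, 0.02, 1.48, 0],
    [50, -2.6, 0, 1.48, 0],
    [50, -2.6, 0.02, 1.48, 0],
    [50, -2.6, 0.02, 1.48, 0],
    [50, -2.6, 0.02, 1.48, 0],
    [50, -2.6, 0.02, 1.48, 0],
    [50, -2.6, 0.02, 1.48, 0],
    [50, -2.6, 0.02, 1.48, 0],
    [50, -2.6, 0.02, 1.48, 0],
    [50, -2.6, 0.02, 1.48, 0],
    [50, -2.6, 0.02, 1.48, 0],
    [50, -2.6, 0.02, 1.48, 0]
  ]
}}

```text
clock: 15.7
eef_pos: [0.5887, -0.0988, 0.0331]
tool_rot: [-0.071, 0.965, 0.02, 0.253]
ft_force: [-7.5, -6.8, 6.5]
grip_width: 0.0501
grasp_force: 5.4
```

```bash
python3 st.py; python3 jar.py -.017 -.046
```

```text
15.7 [-0.265  0.385 -0.58   0.129  0.2   -0.364] [ 0.5887 -0.0988  0.0331] F [-7.5 -6.8  6.5] 0.05007274938400763
[[-0.861 -0.148  0.486]
 [-0.128  0.989  0.074]
 [-0.492  0.002 -0.871]] lean 29.4 az 0.152 y az 1.719
bay [-0.0648 -0.0446]
jar (array([-0.0163, -0.0385]), 0.0526, array([-0.0247, -0.0453]), 786)
pink (array([-0.3095, -0.1213]), 0.0444, array([-0.3137, -0.1357]), 506) red (array([-0.2746,  0.0443]), 0.0459, array([-0.2709,  0.0536]), 774)
```

{"fn": "servo_tool", "kwargs": {
  "commands": [
    [50, -2.6, 0.02, 1.48, 0],
    [50, -2.6, 0.02, 1.48, 0],
    [50, -2.6, 0.02, 1.48, 0],
    [50, -2.6, 0.02, 1.48, 0],
    [50, -2.6, 0.02, 1.48, 0],
    [50, -2.6, 0.02, 1.48, 0],
    [50, -2.6, 0.02, 1.48, 0],
    [50, -2.6, 0.02, 1.48, 0],
    [50, -2.6, 0.02, 1.48, 0],
    [50, -2.6, 0.02, 1.48, 0],
    [50, -2.6, 0.02, 1.48, 0],
    [50, -1.7, 0.02, 0.98, 0]
  ]
}}

```text
clock: 17.25
eef_pos: [0.6234, -0.0931, 0.0332]
tool_rot: [-0.072, 0.964, 0.02, 0.254]
ft_force: [-7.6, -5.0, 4.2]
grip_width: 0.0501
grasp_force: 5.0
```

```bash
python3 st.py; python3 - <<'E'
from h import *
im,d,K,R,p=cam("side"); cv2.imwrite("pics/s2.png",cv2.resize(im[140:290,200:400,::-1],(800,600),interpolation=cv2.INTER_CUBIC))
E
```

```text
17.25 [-0.236  0.43  -0.499  0.16   0.188 -0.338] [ 0.6234 -0.0931  0.0332] F [-7.6 -5.   4.2] 0.05011541186631935
[[-0.861 -0.148  0.486]
 [-0.128  0.989  0.075]
 [-0.492  0.002 -0.871]] lean 29.5 az 0.153 y az 1.72
bay [-0.0297 -0.0446]
```

View pics/s2.png

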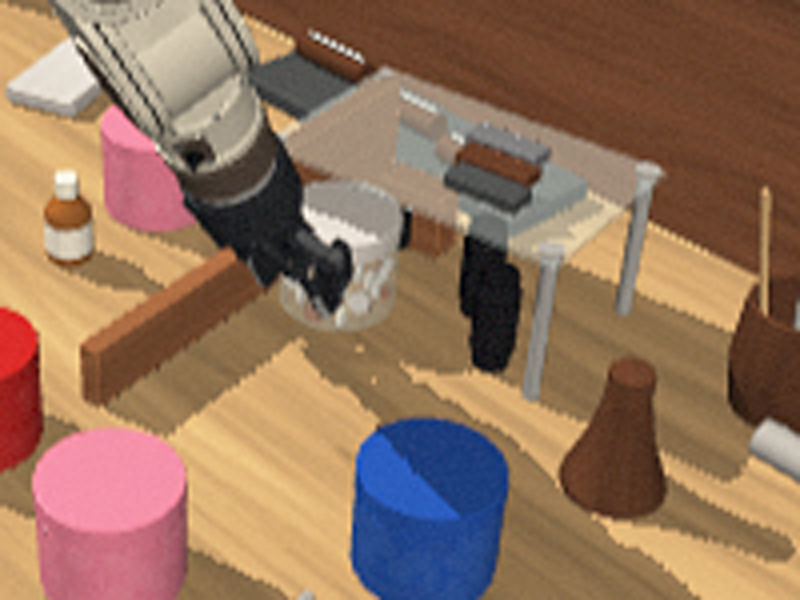

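Side view: the jar at (340,255) is upright under the shelf's front edge, and the dark buffer at (405,230) is just ahead. I creep in.

{"fn": "servo_tool", "kwargs": {
  "commands": [
    [50, -1.3, 0, 0.74, 0],
    [50, -1.3, 0.01, 0.74, 0],
    [50, -1.3, 0.01, 0.74, 0],
    [50, -1.3, 0.01, 0.74, 0],
    [50, -1.3, 0.01, 0.74, 0],
    [50, -1.3, 0.01, 0.74, 0],
    [50, -1.3, 0.01, 0.74, 0],
    [50, -0.87, 0.01, 0.49, 0],
    [50, -0.87, 0.01, 0.49, 0]
  ]
}}

```text
clock: 18.42
eef_pos: [0.6356, -0.0911, 0.0332]
tool_rot: [-0.072, 0.964, 0.02, 0.254]
ft_force: [-6.7, -5.6, 5.3]
grip_width: 0.05
grasp_force: 4.9
```

{"fn": "servo_tool", "kwargs": {
  "commands": [
    [50, -0.87, 0, 0.49, 0],
    [50, -0.87, 0, 0.49, 0],
    [50, -0.87, 0, 0.49, 0]
  ]
}}

```text
clock: 18.8
eef_pos: [0.6386, -0.0906, 0.0332]
tool_rot: [-0.072, 0.964, 0.02, 0.254]
ft_force: [-7.2, -5.3, 5.1]
grip_width: 0.0499
grasp_force: 4.8
```

```bash
python3 st.py
```

```text
18.8 [-0.224  0.45  -0.462  0.175  0.183 -0.327] [ 0.6386 -0.0906  0.0332] F [-7.2 -5.3  5.1] 0.04989367138866182
[[-0.861 -0.149  0.486]
 [-0.128  0.989  0.075]
 [-0.492  0.003 -0.871]] lean 29.5 az 0.154 y az 1.72
bay [-0.0143 -0.0446]
```

Baseline force along the bay is about 8 N. I creep on and watch for a rise.

{"fn": "servo_tool", "kwargs": {
  "commands": [
    [50, -0.87, 0, 0.49, 0],
    [50, -0.87, 0, 0.49, 0]
  ]
}}

```text
clock: 19.05
eef_pos: [0.6402, -0.0903, 0.0331]
tool_rot: [-0.072, 0.965, 0.02, 0.253]
ft_force: [-9.1, -5.1, 5.9]
grip_width: 0.0502
grasp_force: 5.9
```

{"fn": "servo_tool", "kwargs": {
  "commands": [
    [50, -0.87, 0, 0.49, 0],
    [50, -0.87, 0, 0.49, 0]
  ]
}}

```text
clock: 19.3
eef_pos: [0.6414, -0.0901, 0.0329]
tool_rot: [-0.071, 0.965, 0.02, 0.253]
ft_force: [-13.1, -5.6, 9.5]
grip_width: 0.0498
grasp_force: 7.5
```

```bash
python3 st.py
```

```text
19.3 [-0.222  0.454 -0.454  0.18   0.181 -0.325] [ 0.6414 -0.0901  0.0329] F [-13.1  -5.6   9.5] 0.049826429149079886
[[-0.862 -0.148  0.485]
 [-0.128  0.989  0.075]
 [-0.49   0.003 -0.871]] lean 29.4 az 0.153 y az 1.719
bay [-0.0114 -0.0446]
```

{"fn": "servo_tool", "kwargs": {
  "commands": [
    [50, -0.87, 0, 0.49, 0],
    [50, -0.87, 0, 0.49, 0],
    [50, -0.87, 0, 0.49, 0],
    [50, 0, 0, 0, 0]
  ]
}}

```text
clock: 19.8
eef_pos: [0.643, -0.0898, 0.0324]
tool_rot: [-0.071, 0.965, 0.02, 0.252]
ft_force: [-16.1, -6.3, 11.4]
grip_width: 0.0499
grasp_force: 9.3
```

```bash
python3 st.py; python3 jar.py .037 -.046
```

```text
19.8 [-0.22   0.458 -0.448  0.185  0.179 -0.323] [ 0.643  -0.0898  0.0324] F [-16.1  -6.3  11.4] 0.049923521384160036
[[-0.863 -0.147  0.483]
 [-0.127  0.989  0.075]
 [-0.488  0.003 -0.873]] lean 29.2 az 0.154 y az 1.719
bay [-0.0098 -0.0445]
jar (array([ 0.0035, -0.0396]), 0.0406, array([ 0.0007, -0.0446]), 119)
pink (array([-0.3086, -0.1183]), 0.0456, array([-0.3093, -0.1271]), 755) red (array([-0.2697,  0.055 ]), 0.0435, array([-0.2627,  0.0649]), 402)
```

{"fn": "servo_tool", "kwargs": {
  "commands": [
    [50, -0.87, 0, 0.49, 0],
    [50, -0.6, 0, 0.34, 0],
    [50, 0, 0, 0, 0],
    [50, 0, 0, 0, 0],
    [50, 0, 0, 0, 0],
    [50, 0, 0, 0, 0],
    [50, 0, 0, 0, 0]
  ]
}}

```text
clock: 20.72
eef_pos: [0.644, -0.0897, 0.0323]
tool_rot: [-0.071, 0.965, 0.02, 0.251]
ft_force: [-18.9, -6.7, 13.6]
grip_width: 0.0497
grasp_force: 10.6
```

```bash
python3 st.py;  python3 - <<'E'
from h import *
im,d,K,R,p=cam("side"); cv2.imwrite("pics/s3.png",cv2.resize(im[165:240,250:350,::-1],(800,600),interpolation=cv2.INTER_CUBIC))
E
```

```text
20.725 [-0.219  0.459 -0.445  0.187  0.178 -0.322] [ 0.644  -0.0897  0.0323] F [-18.9  -6.7  13.6] 0.04969019353079749
[[-0.864 -0.147  0.482]
 [-0.127  0.989  0.075]
 [-0.488  0.003 -0.873]] lean 29.2 az 0.153 y az 1.718
bay [-0.0089 -0.0446]
```

View pics/s3.png

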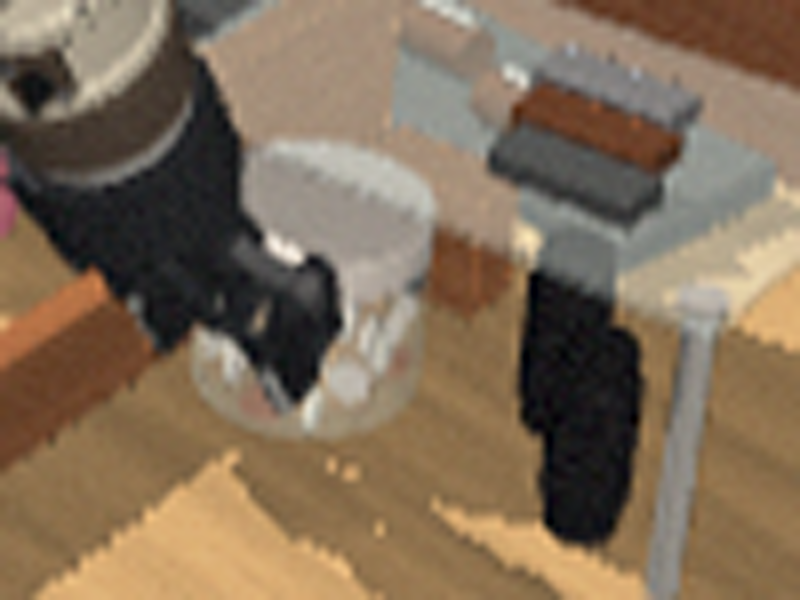

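Jar (315,290) is upright against the buffer and block (470,265). The press is about 4.5 mm, roughly 9 N above sliding friction, and was held over half a second. Next I release slowly.

{"fn": "servo_tool", "kwargs": {
  "commands": [
    [50, 0.43, 0, -0.25, 0],
    [50, 0.43, 0, -0.25, 0],
    [50, 0.43, 0, -0.25, 0],
    [50, 0.43, 0, -0.25, 0],
    [50, 0.43, 0, -0.25, 0],
    [50, 0.43, 0, -0.25, 0],
    [50, 0.43, 0, -0.25, 0],
    [50, 0.43, 0, -0.25, 0],
    [50, 0.43, 0, -0.25, 0],
    [50, 0.43, 0, -0.25, 0],
    [50, 0.43, 0, -0.25, 0],
    [50, 0.43, 0, -0.25, 0],
    [50, 0.43, 0, -0.25, 0],
    [50, 0.43, 0, -0.25, 0],
    [50, 0.43, 0, -0.25, 0],
    [50, 0.43, 0, -0.25, 0]
  ]
}}

```text
clock: 22.78
eef_pos: [0.6403, -0.089, 0.0336]
tool_rot: [-0.073, 0.964, 0.021, 0.254]
ft_force: [-1.4, -3.6, -0.8]
grip_width: 0.0497
grasp_force: 1.4
```

{"fn": "servo_tool", "kwargs": {
  "commands": [
    [50, 0.43, 0, -0.25, 0],
    [50, 0.43, 0, -0.25, 0],
    [50, 0.43, 0, -0.25, 0],
    [50, 0.43, 0, -0.25, 0],
    [50, 0.43, 0, -0.25, 0],
    [50, 0.43, 0, -0.25, 0],
    [50, 0.43, 0, -0.25, 0],
    [50, 0.43, 0, -0.25, 0]
  ]
}}

```text
clock: 23.78
eef_pos: [0.6364, -0.0899, 0.0336]
tool_rot: [-0.073, 0.964, 0.021, 0.254]
ft_force: [0.9, -0.4, -0.3]
grip_width: 0.0502
grasp_force: 0.0
```

```bash
python3 st.py
```

```text
23.775 [-0.225  0.446 -0.469  0.171  0.186 -0.33 ] [ 0.6364 -0.0899  0.0336] F [ 0.9 -0.4 -0.3] 0.050159313186814436
[[-0.86  -0.151  0.488]
 [-0.129  0.989  0.078]
 [-0.494  0.004 -0.87 ]] lean 29.6 az 0.158 y az 1.722
bay [-0.0164 -0.0436]
```

{"fn": "servo_tool", "kwargs": {
  "commands": [
    [50, 2.6, 0, -1.48, 0],
    [50, 5.2, 0, -2.96, 0],
    [50, 8.7, 0, -5, 0],
    [50, 8.7, 0, -5, 0],
    [50, 8.7, 0, -5, 0],
    [50, 4, 0, -15, 0],
    [50, 0, 0, -25, 0],
    [50, 0, 0, -30, 0],
    [50, 0, 0, -30, 0],
    [50, 0, 0, -30, 0],
    [50, 0, 0, -30, 0],
    [50, 0, 0, -15, 0],
    [50, 0, 0, 0, 0]
  ]
}}

```text
clock: 25.4
eef_pos: [0.5093, -0.1105, 0.1862]
tool_rot: [-0.072, 0.964, 0.02, 0.256]
ft_force: [0.5, 0.7, -0.4]
grip_width: 0.0498
grasp_force: 0.0
```

```bash
python3 st.py; python3 - <<'E'
from h import *
im,d,K,R,p=cam("wrist"); P=cloud(d,K,R,p)
cv2.imwrite("pics/w4.png",im[...,::-1])
bx=(P[...,:2]-O)@B.T;h=P[...,2]
for n,lo,hi in(("lidvis",.074,.084),("side",.015,.07)):
    k=(h>lo)&(h<hi)&(d>0)&(np.hypot(bx[...,0]-.034,bx[...,1]+.046)<.056)&(bx[...,1]<-.003); a=bx[k]
    print(n,len(a),a.min(0) if len(a) else 0,a.max(0) if len(a) else 0)
    if len(a)>20:
        from scipy.optimize import least_squares
        if n=="side": s=least_squares(lambda c:np.hypot(a[:,0]-c[0],a[:,1]-c[1])-.046,[.034,-.046],loss="soft_l1",f_scale=.002);print("fit",s.x.round(4),np.abs(s.fun).mean())
im,d,K,R,p=cam("side"); cv2.imwrite("pics/s4.png",cv2.resize(im[150:270,220:380,::-1],(800,600),interpolation=cv2.INTER_CUBIC))
z=np.load("side.npz")["im"]; 
E
```

```text
25.4 [-0.35   0.012 -0.546  0.547  0.242 -0.442] [ 0.5093 -0.1105  0.1862] F [ 0.5  0.7 -0.4] 0.04982301068123638
[[-0.858 -0.15   0.491]
 [-0.129  0.989  0.076]
 [-0.497  0.002 -0.868]] lean 29.8 az 0.154 y az 1.721
bay [-0.1451 -0.0433]
lidvis 2977 [-0.00920149 -0.09141004] [ 0.07610666 -0.00306842]
side 2776 [-0.0098806  -0.09109888] [ 0.02792609 -0.00306096]
fit [ 0.0382 -0.0465] 0.0004341855683369725
```

View pics/w4.png

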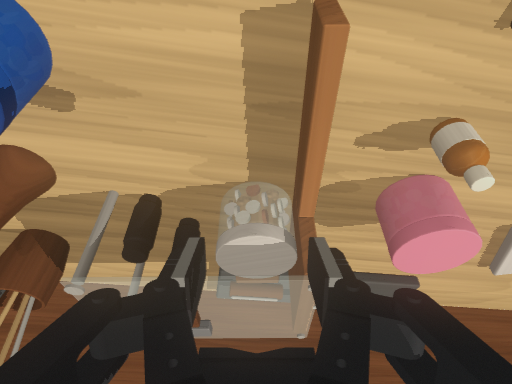

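View pics/s4.png

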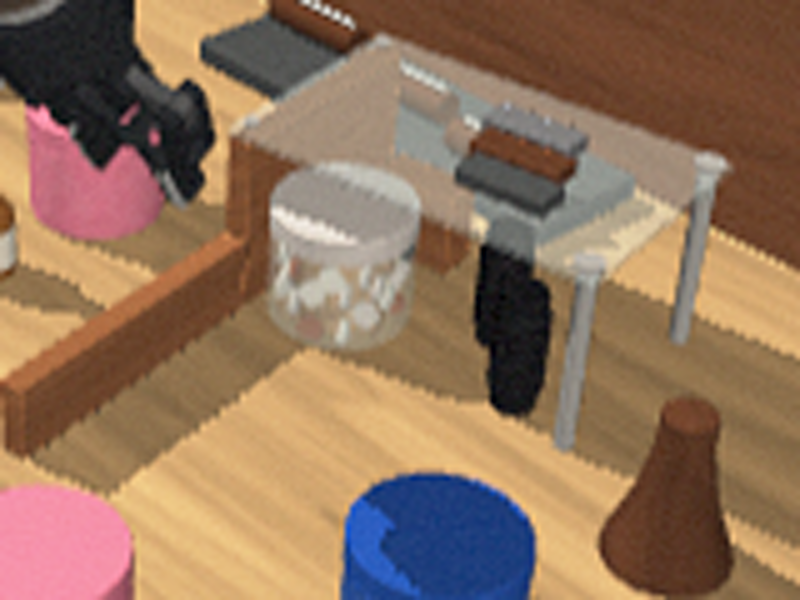

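Both views show the jar upright against the fence and close to the stop block, with the barrels, bell and blue jar in place. One last check before handing in: fence and jar in the same frame, and the other things' positions.

```bash
python3 - <<'E'
from h import *
im,d,K,R,p=cam("wrist"); P=cloud(d,K,R,p); bx=(P[...,:2]-O)@B.T;h=P[...,2]
k=(h>.02)&(h<.056)&(d>0)&(bx[...,0]>-.12)&(bx[...,0]<-.02)&(np.abs(bx[...,1])<.012)
print("fence face",np.percentile(bx[k][:,1],[2,10]).round(4))
k=(h>.065)&(h<.11)&(d>0)&(np.abs(bx[...,1]-.009)<.009)&(np.abs(bx[...,0])<.02)
print("tall fence start x",np.percentile(bx[k][:,0],[2,10,50]).round(4) if k.any() else 0)
for n in("top","side"):
    z=np.load(n+".npz"); a=z["im"]; b=cam(n)[0]
    df=(cv2.absdiff(a,b).max(2)>45).astype(np.uint8); c=cv2.connectedComponentsWithStats(cv2.morphologyEx(df,cv2.MORPH_OPEN,np.ones((3,3))))
    print(n,[tuple(map(int,s)) for s in c[2][1:] if s[4]>15])
E
```

```text
fence face [-0.0011 -0.0009]
tall fence start x [-0.0006 -0.      0.0007]
top [(256, 148, 11, 5, 47), (255, 173, 22, 8, 114), (249, 213, 64, 58, 2232), (271, 268, 18, 20, 134), (256, 276, 84, 91, 2679), (273, 284, 9, 21, 130), (345, 295, 9, 20, 88), (434, 303, 4, 5, 19), (387, 304, 5, 6, 23), (287, 351, 36, 24, 455), (321, 358, 10, 26, 152), (330, 358, 8, 26, 110), (259, 371, 9, 13, 86), (268, 372, 8, 12, 67), (277, 375, 38, 9, 210)]
side [(29, 0, 199, 117, 6306), (0, 11, 50, 152, 4121), (66, 20, 4, 7, 24), (26, 25, 6, 5, 29), (178, 31, 9, 9, 42), (21, 39, 16, 15, 178), (147, 40, 15, 7, 58), (191, 114, 72, 76, 2111), (1, 123, 9, 7, 41), (9, 133, 6, 15, 57), (1, 135, 5, 4, 18), (0, 163, 27, 14, 266), (38, 164, 5, 4, 16), (44, 165, 12, 25, 155), (18, 177, 7, 4, 24), (274, 183, 30, 38, 763), (29, 190, 41, 52, 1232), (240, 211, 53, 55, 1604), (123, 212, 58, 46, 1110), (175, 216, 34, 21, 539), (0, 227, 42, 42, 1430), (294, 245, 33, 25, 600), (208, 247, 38, 26, 785), (127, 262, 224, 122, 9068), (191, 264, 18, 15, 167), (326, 271, 7, 7, 33), (341, 295, 123, 89, 4112), (237, 306, 19, 18, 165), (42, 348, 57, 36, 1394)]
```

```bash
python3 -c "
from workcell import bot
print(bot.job_done())"
```

```text
the job is handed in; nothing more can be done
None
```

The jar was brought to the fence in the open and slid along it to the buffer, then pressed in an estimated 4–5 mm (about 9 N) for over half a second; I released it standing against fence and buffer and handed the job in at about 26 s (no verdict was returned).

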